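# Clear the prep space and hold the clip open over the recipe card

## Task

The next order slip is about to be clipped to the recipe card, so first clear the space in front of the card: put the loose measuring spoon in the steel utensil bin and the marker in the blue stationery bin (each bin already holds one thing of its kind). Then take the orange spring clip from the blue bin's rim by squeezing its two handles together, and, keeping it squeezed wide open, lower it over the middle of the card's top edge so that the edge stands well between the jaws with neither jaw touching it. Finish while still holding the clip gaping there, so that the slip can be pushed in; leave the tamper, yoghurt pot, bottle and roll of tape as they stand.

Things in the scene. Friction and masses are not known exactly. Their poses are not given: they have to be found in the camera images.
- marker_mid (a point): middle of the loose white marker with black cap, 135 mm long, 17 mm thick, lying on the table; half-way up, 8 mm above its underside; its y axis runs along the marker
- spoon_bowl (a point): centre of the bowl of the loose steel measuring spoon (107 mm long), half-way up, 7 mm above the table; the round bowl is 30 to 36 mm across, 14 mm high and holds most of the weight; x points along the spoon away from the handle, a 10 mm wide, 2 mm thick strip that stretches 85 mm to the -x side of the bowl's centre
- stationery_bin: blue open-topped bin, 170 mm along its x, 105 mm along its y, 55 mm high, walls and floor 3 mm; origin under the middle of its floor, on the table; fixed; a red ball pen already lies in it; the orange clip sits on the rim of its short wall that faces the robot (the -x wall)
- utensil_bin: steel open-topped bin, the same size and origin as the blue one; fixed; another measuring spoon already lies in it
- card_top (a point): middle of the top edge of the recipe card, a stiff upright board 120 mm wide (along y), 3 mm thick (along x, its horizontal normal), its top 165 mm above the table; fixed in a wooden foot 54 mm (x) by 130 mm (y), 24 mm high
- clip_handles (a point): between the orange spring clip's two handles, at the height to squeeze: 55 mm over the jaw tips, 12 mm under the handles' ends, 27 mm over the pivot. z up (jaws to handles), x: line of squeezing and of the jaws' parting, y along the pivot. Clip 36 mm wide in y, 69 mm tall, 60 g; handles splay in a V, 45 mm over the outsides at the top at rest, parallel and about 19 mm fully squeezed
- clip_mouth (a point): midway between the jaw tips when closed, 55 mm below clip_handles, same axes; each jaw pad reaches from here 8 mm up, and the free space between the jaws goes 24 mm up, to the pivot pin. At the start the jaws are clamped 12 mm deep on the blue bin's 3 mm rim
- clip_near (a joint): opening of the clip, rad turned by each half (both turn alike): 0 as it clamps the 3 mm rim, 0.32 fully open (stop), jaw tips 20 mm apart; gap at the tips about 3 mm + 56 mm x value. A spring closes it: each handle needs about 4.5 N to start opening and 11 N, squeezed level at clip_handles, to open it fully
- tamper: turned wooden tamper, 53 mm across, 107 mm tall, standing; origin under its foot
- yoghurt_pot: yoghurt pot, 72 mm across, 71 mm tall, standing; origin under its foot
- sauce_bottle: white sauce bottle, 49 x 80 mm, 185 mm tall, standing; origin under its foot
- tape: roll of masking tape, 96 mm across, 25 mm high, lying flat; origin under its middle

How it is judged:
On the way, in this order (a step that is already met when the one before it is completed fails the run):
1. marker lies in the blue bin and the loose spoon in the steel bin, both let go (x of marker_mid in the frame of stationery_bin between -0.08 and 0.08 m and y of marker_mid in the frame of stationery_bin between -0.05 and 0.05 m and height (world z) of each of marker_mid, spoon_bowl below 0.05 m and x of spoon_bowl in the frame of utensil_bin between -0.08 and 0.08 m and y of spoon_bowl in the frame of utensil_bin between -0.05 and 0.05 m and contact force between the fingers and marker below 0.05 N and contact force between the fingers and spoon below 0.05 N), for 0.2 s.
2. clip held by its handles, squeezed open and lifted clear of the bin (value of joint clip_near above 0.12 rad and contact force between the fingers and clip above 2 N and height (world z) of clip_mouth above 0.06 m and contact force between clip and stationery_bin below 0.05 N), for 0.2 s.
At the end, for the whole second after the job is handed in: marker in the blue bin, loose spoon in the steel bin; the clip held still by the fingers, each half turned over 0.18 rad, within 30 mm of the middle of the card's top edge and 0.25 rad of square, the edge 5 to 25 mm deep between the jaws, and the clip not touching the card (x of marker_mid in the frame of stationery_bin between -0.08 and 0.08 m and y of marker_mid in the frame of stationery_bin between -0.05 and 0.05 m and height (world z) of each of marker_mid, spoon_bowl below 0.05 m and x of spoon_bowl in the frame of utensil_bin between -0.08 and 0.08 m and y of spoon_bowl in the frame of utensil_bin between -0.05 and 0.05 m and value of joint clip_near above 0.18 rad and contact force between the fingers and clip above 2 N and contact force between clip and card_stand below 0.2 N and z of card_top in the frame of clip_mouth between 0.005 and 0.025 m and x of card_top in the frame of clip_mouth between -0.008 and 0.008 m and y of clip_mouth in the frame of card_top between -0.03 and 0.03 m and angle between the x axis of clip_mouth and the x axis of card_top, either way round below 0.25 rad and linear speed of clip below 0.02 m/s); the arm keeps its last pose, push and grip.
It fails at once if the tamper, yoghurt pot, bottle or tape is shoved more than 40 mm or knocked over (distance of any of tamper, yoghurt_pot, sauce_bottle, tape from where it was at the start of the episode above 0.04 m or angle between any of tamper, yoghurt_pot, sauce_bottle's own z axis and vertical above 0.5 rad).
It also fails if it takes over 72 s, if anything falls off the work surface, if the arm or the gripper's body presses on something with over 40 N, if the wrist force passes 120 N, or if a joint passes its speed limit or range.

## Robot

A 7-joint arm with a two-finger parallel gripper is mounted at the origin on a cart in front of the work surface, level with it; the furniture and walls round the work are solid. World frame = base frame: x ahead of the robot, y to its left, z up, the work surface at z = 0. Lengths are in m, angles in rad, forces in N, time in s.
With the tool pointing down it reaches from about 0.35 to 0.9 m from the base axis. Payload 8.1 kg.
Tool frame: the origin (TCP) lies at the very end of the fingers, on their centre line; the grasp point (between the pads) lies 19 mm behind it; z points along the fingers, y is the line along which they close (so a half turn about z gives the same grasp; the last joint's range is limited). The gripper opens to 92 mm and grips with 3 to 60 N. Pads are 19 mm wide; open, the fingers measure 130 mm over their backs; the gripper's body (75 mm by 190 mm) begins 47 mm behind the grasp point.
Start: joints at [1.021, 0.434, 0.025, 1.573, -0.012, 1.134, -0.075], TCP at [0.27, -0.564, 0.227] pointing down, gripper open.
Joint ranges: [-2.62, 2.62], [-0.44, 2.09], [-1.27, 1.32], [0.08, 2.57], [-1.32, 4.46], [0.12, 2], [-2.74, 2.74]. Speed limits (rad/s): [2.22, 2.22, 3.01, 3.01, 3.14, 3.14, 3.14].

## Interface

Orientations are given as a rotation vector (axis times angle).
In Python, from cell import arm gives the robot as it stands.
- The arm moves only by the tool jog_arm, never from a script. Its argument "rows" is a list of rows, each a list of 3 entries, a list of its own where there are three numbers: the shift along the world's x, y, z in cm, then the turn, a rotation vector about the world's x, y, z in degrees, then the opening, from 0 (shut) to 1 (fully open). A call has 1 to 8 rows; each row is the pose to reach, as a shift and turn from the pose commanded when the call began; what a row does not reach only later rows make up. A row lasts 1/8 s, in which the tool goes at most 62.5 mm and 10.7 degrees, less where a joint would pass 70% of its speed; a pose out of reach is approached as far as the arm can. A call with a gripper value outside its range is refused whole. The fingers move at their own pace and stop on an object; "newtons" is the grip in N (left out, the last holds). Time passes only in rows, so rows that repeat a pose let the fingers close. It gives the time, the measured TCP pose, the force, the opening and the grip force at its end, in the units of the state.
- arm.observe(): the state, without advancing time (a new reading comes with each control period).
- arm.get_image(name): name is "side" or "top" or "wrist"; returns a dict with "img" (384x512x3 uint8, red, green, blue), "depth" (384x512 float32, m along the optical axis (not along the pixel's ray), 0 where there is no reading), "fx", "fy", "cx", "cy" (pixels), "dist_coeffs" ([k1, k2, p1, p2, k3] as OpenCV has them; the pictures are not rectified), "rvec" (rotation vector, rad) and "tvec" (3), from world to camera coordinates, as OpenCV has them; the wrist camera has in their place "mount" (4x4, takes a point from camera to tool coordinates, whose origin is the TCP and whose axes are the flange's). Camera axes: x right, y down, z forward; pixel columns grow to the right and rows downward; lengths in m; the calibration is good to about 2 mm. A picture is of the moment at which its call begins: read the wrist's pose just before it.
- arm.sign_off(): hands the job in; it is judged then, once.
The state is a dict: "clock": time; "joints": joint angles; "dq": joint speeds; "joint_efforts": joint torques, N m; "position": TCP position; "ee_rot": TCP orientation; "force": force on the tool from outside, world axes, zero at the start; "ft_torque": the same for the moment, N m; "width": opening from 0.0 (shut) to 1.0 (fully open); "gripper_force": force on a finger pad.
Only numpy, scipy, OpenCV 4.12 (cv2) and the standard library are available. Lean on these libraries where they do the work, as an engineer would, in place of code of your own. Each camera call takes 0.05 s, during which the arm holds its last target. There are 200 camera calls.

## Working session

There is one attempt and no reset: what is moved stays moved. The work goes in short steps, Python scripts to look and compute and a tool call to move; the robot and the scene stay as the last step left them, time stands still between calls to the robot, and variables do not carry over. Pictures are saved under pics/ and viewed, at most 10 in all, crops included, and the job is handed in when it is done.

Besides the shell and the picture viewer there is one more tool, called after ">>>" by a JSON object that holds its "name" and its "arguments". jog_arm: Moves the arm, as the interface text tells. Its arguments: {"type":"object","properties":{"rows":{"type":"array","items":{"type":"array"}},"newtons":{"type":"number"}},"required":["rows"]}

```bash
mkdir -p pics; ls
cat > h.py <<'E'
import numpy as np, cv2
from cell import arm
def grab(name,fn=None):
    s=arm.observe(); d=arm.get_image(name)
    if fn: cv2.imwrite('pics/'+fn,cv2.cvtColor(d['img'],cv2.COLOR_RGB2BGR))
    d['s']=s; return d
def cloud(d):
    h,w=d['depth'].shape
    u,v=np.meshgrid(np.arange(w),np.arange(h))
    K=np.array([[d['fx'],0,d['cx']],[0,d['fy'],d['cy']],[0,0,1.]])
    p=cv2.undistortPoints(np.stack([u,v],-1).reshape(-1,1,2).astype(np.float64),K,np.array(d['dist_coeffs'],float)).reshape(h,w,2)
    z=d['depth'].astype(float)
    c=np.dstack([p*z[...,None],z])
    if 'mount' in d:
        M=np.array(d['mount']); R=cv2.Rodrigues(np.array(d['s']['ee_rot'],float))[0]
        c=c@M[:3,:3].T+M[:3,3]; W=c@R.T+np.array(d['s']['position'])
    else:
        R=cv2.Rodrigues(np.array(d['rvec'],float))[0]; W=(c-np.array(d['tvec']).ravel())@R
    W[z==0]=np.nan
    return W
E
python3 - <<'E'
from h import *
print(arm.observe())
for n in('top','side'):
    d=grab(n,n+'1.png'); np.save(n+'1.npy',cloud(d));
E
```

```text
pics
{'clock': 0.0, 'joints': array([ 1.02141257,  0.43522426,  0.02499558,  1.57411599, -0.01159401,
        1.13399995, -0.07506333]), 'dq': array([-1.36053778e-03, -5.04282366e-05,  1.28189947e-03,  3.97913731e-04,
       -1.17309077e-03, -1.21689946e-03, -1.64247142e-03]), 'joint_efforts': array([-1.55553924e-03, -6.67844796e+01,  9.84540023e-01, -3.14458251e+01,
       -6.05903263e-02,  4.28338966e-02,  1.63851937e-04]), 'position': array([ 0.2697496 , -0.56321096,  0.22593714]), 'ee_rot': array([-3.06206519e+00, -6.95568490e-01,  7.99618772e-04]), 'force': array([-0.56687591, -0.24109328,  0.02952932]), 'ft_torque': array([ 0.00238042,  0.01816387, -0.01959735]), 'gripper_force': 0.0, 'width': 0.9942885331849463}
```

View pics/top1.png

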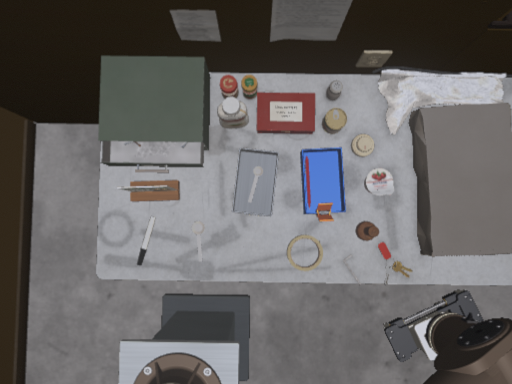

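View pics/side1.png

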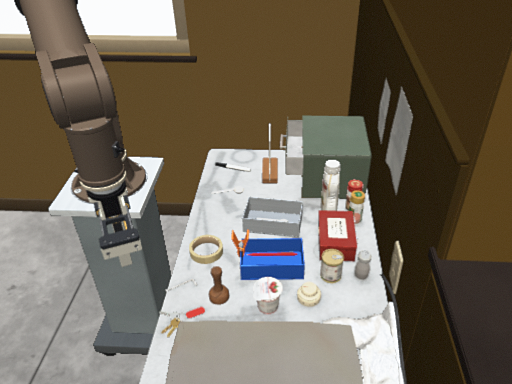

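The top view (image up = +x, left = +y) shows the marker at (147,240), the loose spoon with its bowl at (198,228), and the card foot at (155,190). The steel bin is at (256,182), the blue bin at (322,181) and the clip at (325,212). The tape, tamper and pot stand to the right.

```bash
python3 - <<'E'
from h import *
W=np.load('top1.npy'); I=cv2.imread('pics/top1.png').astype(int)
def reg(n,u0,u1,v0,v1,f):
    w=W[v0:v1,u0:u1].reshape(-1,3); c=I[v0:v1,u0:u1].reshape(-1,3)
    m=f(w,c)&np.isfinite(w[:,0]); p=w[m]
    if len(p)<4: print(n,len(p));return
    r=cv2.minAreaRect(p[:,:2].astype(np.float32)*1000)
    print(n,len(p),'mean',p.mean(0).round(3),'z',p[:,2].min().round(3),p[:,2].max().round(3),'rect',np.round(r[0]),np.round(r[1]),round(r[2],1))
reg('marker',132,162,212,268,lambda w,c:w[:,2]>.007)
reg('markerblack',132,162,212,268,lambda w,c:c.sum(1)<200)
reg('spoon',190,208,215,265,lambda w,c:w[:,2]>.006)
reg('spoonbright',190,208,215,265,lambda w,c:c.min(1)>185)
reg('steelrim',228,284,145,220,lambda w,c:(w[:,2]>.045)&(w[:,2]<.062))
reg('bluerim',296,350,142,220,lambda w,c:(w[:,2]>.045)&(w[:,2]<.062)&(c[:,0]>c[:,2]+40))
reg('clip',310,340,195,228,lambda w,c:(c[:,2]>c[:,0]+80)&(w[:,2]>.06))
reg('cardtop',110,185,170,210,lambda w,c:(w[:,2]>.15))
reg('foot',110,190,170,215,lambda w,c:(w[:,2]>.018)&(w[:,2]<.03))
reg('tape',280,330,230,275,lambda w,c:(w[:,2]>.018))
reg('bottle',215,250,93,130,lambda w,c:(w[:,2]>.1))
S=np.load('side1.npy');I=cv2.imread('pics/side1.png').astype(int);W=S
reg('Scard',255,285,120,160,lambda w,c:(w[:,2]>.155)&(w[:,2]<.18))
reg('Sclip',225,255,220,265,lambda w,c:(c[:,2]>c[:,0]+80)&(w[:,2]>.06))
reg('Smarker',210,256,158,176,lambda w,c:(w[:,2]>.008))
reg('Sspoon',210,246,183,198,lambda w,c:(w[:,2]>.008))
E
python3 -c "
import cv2
i=cv2.imread('pics/top1.png')
cv2.imwrite('pics/top1c.png',cv2.resize(i[140:280,95:355],None,fx=3,fy=3,interpolation=cv2.INTER_CUBIC))"
```

```text
marker 282 mean [0.42  0.094 0.014] z 0.007 0.02 rect [429.  89.] [141.  73.] 7.8
markerblack 66 mean [0.376 0.105 0.013] z 0.006 0.02 rect [375. 105.] [11. 40.] 74.9
spoon 145 mean [ 0.435 -0.045  0.01 ] z 0.006 0.02 rect [424. -43.] [ 39. 131.] 89.7
spoonbright 0
steelrim 269 mean [ 0.585 -0.196  0.054] z 0.045 0.062 rect [ 580. -196.] [105. 170.] 84.5
bluerim 275 mean [ 0.593 -0.378  0.053] z 0.045 0.061 rect [ 586. -374.] [170. 105.] 3.6
clip 64 mean [ 0.5   -0.372  0.102] z 0.069 0.117 rect [ 501. -372.] [42. 33.] 1.2
cardtop 84 mean [0.554 0.071 0.163] z 0.152 0.169 rect [554.  75.] [  4. 120.] 2.8
foot 735 mean [0.553 0.072 0.024] z 0.018 0.03 rect [555.  74.] [ 54. 130.] 2.7
tape 375 mean [ 0.395 -0.33   0.024] z 0.018 0.031 rect [ 395. -330.] [95. 92.] 46.2
bottle 595 mean [ 0.744 -0.137  0.159] z 0.101 0.192 rect [ 748. -135.] [45. 74.] 4.8
Scard 21 mean [0.554 0.066 0.166] z 0.156 0.17 rect [554.  69.] [  0. 117.] 3.3
Sclip 151 mean [ 0.5   -0.378  0.093] z 0.063 0.116 rect [ 501. -375.] [45. 38.] 5.0
Smarker 129 mean [0.42  0.09  0.014] z 0.008 0.022 rect [420.  93.] [122.  66.] 10.0
Sspoon 64 mean [ 0.44  -0.044  0.012] z 0.008 0.018 rect [429. -55.] [92. 42.] 23.2
```

View pics/top1c.png

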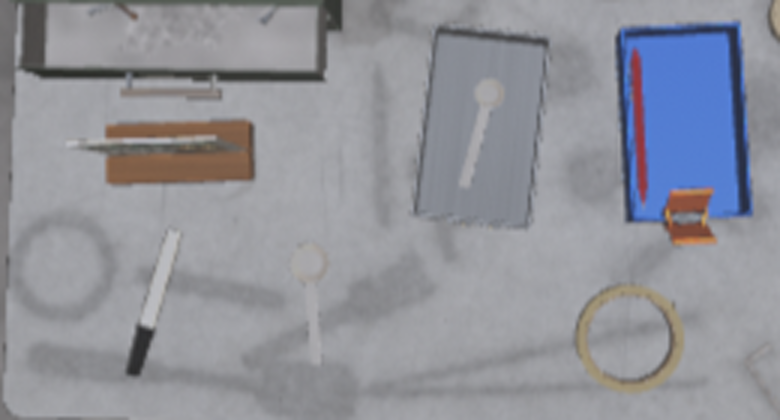

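The crop shows the spoon bowl at crop (309,262) with its handle running to (318,362). The marker runs from (175,232) to its cap at (133,372). The clip is at (690,215) with its handles parted along x. The red pen lies at the left of the blue bin.

Run:
```python
from h import *
W=np.load('top1.npy')
def P(u,v): 
    u=95+u/3;v=140+v/3; r=W[int(v)-1:int(v)+2,int(u)-1:int(u)+2].reshape(-1,3); return np.nanmedian(r,0).round(3)
for n,a in dict(bowl=(309,262),tip=(318,360),m1=(172,240),m2=(135,368),pen1=(636,60),pen2=(643,190),binspoon=(489,93),bs2=(465,183)).items(): print(n,P(*a))
for S in (W,np.load('side1.npy')):
  for x0,x1 in((.59,.64),(.64,.68),(.68,.75)):
    q=S[(S[...,0]>x0)&(S[...,0]<x1)&(S[...,1]>-.05)&(S[...,1]<.2)]; print(x0,np.percentile(q[:,2],[50,99]).round(3))
```

```text
bowl [ 0.457 -0.044  0.002]
tip [ 0.368 -0.054  0.001]
m1 [0.474 0.079 0.015]
m2 [0.361 0.108 0.01 ]
pen1 [ 0.642 -0.336  0.01 ]
pen2 [ 0.526 -0.342  0.009]
binspoon [ 0.611 -0.204  0.005]
bs2 [ 0.529 -0.183  0.004]
0.59 [0.089 0.169]
0.64 [0.094 0.176]
0.68 [0.172 0.177]
0.59 [0.088 0.169]
0.64 [0.097 0.177]
0.68 [0.173 0.177]
```

>>> {"name": "jog_arm", "arguments": {"rows": [[[2,6,2],[0,0,0],1],[[4,12,3],[0,0,0],1],[[6,18,3],[0,0,-5],1],[[8,24,3],[0,0,-10],1],[[10,30,3],[0,0,-15],1],[[12,36,3],[0,0,-20],1],[[14,42,3],[0,0,-20],1],[[15,48,3],[0,0,-20],1]], "newtons": 20}}

```text
clock: 1.1
position: [0.4191, -0.0888, 0.2567]
ee_rot: [3.138, 0.153, 0.001]
force: [0.5, -0.9, -0.1]
width: 1.003
gripper_force: 0.0
```

>>> {"name": "jog_arm", "arguments": {"rows": [[[2,2,-4],[0,0,0.8],1],[[3.8,4.2,-8],[0,0,0.8],1],[[3.8,4.2,-10],[0,0,0.8],1],[[3.8,4.2,-10],[0,0,0.8],1]]}}

```text
clock: 1.6
position: [0.4554, -0.0486, 0.1553]
ee_rot: [-3.136, -0.176, 0.006]
force: [0.6, 1.0, 0.3]
width: 0.997
gripper_force: 0.0
```

Run:
```python
from h import *
d=grab('wrist','w1.png'); W=cloud(d); np.save('w1.npy',W)
s=d['s']; print(s['position'].round(4))
m=(W[...,2]>.004)&(W[...,2]<.03)&(abs(W[...,0]-.44)<.12)&(abs(W[...,1]+.045)<.05)
p=W[m]; print(len(p))
b=p[p[:,0]>.435]; print('bowl',len(b),b.min(0).round(3),b.max(0).round(3),b.mean(0).round(3))
h=p[p[:,0]<.43]; print('handle',len(h),h.mean(0).round(3) if len(h) else '')
```

```text
[ 0.4554 -0.0486  0.1553]
891
bowl 548 [ 0.435 -0.064  0.004] [ 0.474 -0.028  0.015] [ 0.453 -0.046  0.009]
handle 312 [ 0.405 -0.05   0.008]
```

View pics/w1.png

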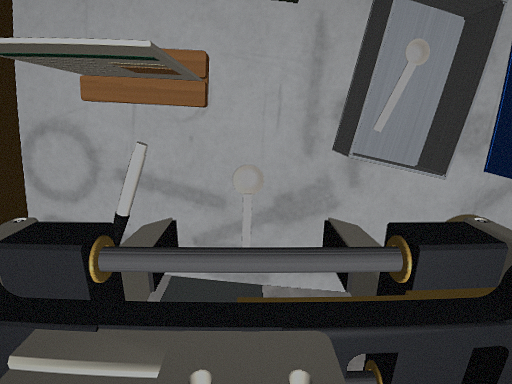

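The wrist view shows the bowl at (247,180), between the fingers, with the handle pointing down. The measured centre is (0.4555, -0.046).

>>> {"name": "jog_arm", "arguments": {"rows": [[[0,0.2,-5],[0,0,0],1],[[0,0.2,-10],[0,0,0],1],[[0,0.2,-14],[0,0,0],0.8],[[0,0.2,-15.1],[0,0,0],0.7],[[0,0.2,-15.1],[0,0,0],0.2],[[0,0.2,-15.1],[0,0,0],0.2],[[0,0.2,-15.1],[0,0,0],0.2],[[0,0.2,-15.1],[0,0,0],0.2]], "newtons": 15}}

```text
clock: 2.65
position: [0.4572, -0.0468, 0.0065]
ee_rot: [3.136, 0.175, 0.002]
force: [0.5, -0.1, 0.3]
width: 0.396
gripper_force: 0.1
```

>>> {"name": "jog_arm", "arguments": {"rows": [[[0,0,0],[0,0,0],0],[[0,0,0],[0,0,0],0],[[0,0,0],[0,0,0],0],[[0,0,3],[0,0,0],0],[[0,0,6],[0,0,0],0],[[0,0,10],[0,0,0],0],[[0,0,10],[0,0,0],0]]}}

```text
clock: 3.52
position: [0.4583, -0.0467, 0.1079]
ee_rot: [3.136, 0.175, 0.007]
force: [0.2, 0.7, -0.8]
width: 0.364
gripper_force: 15.0
```

>>> {"name": "jog_arm", "arguments": {"rows": [[[4,-4,1],[0,0,-4],0],[[8,-8,1],[0,0,-8],0],[[12,-12,1],[0,0,-12],0],[[13.8,-14.3,0],[0,0,-12],0],[[13.8,-14.3,-3],[0,0,-12],0],[[13.8,-14.3,-7.2],[0,0,-12],0],[[13.8,-14.3,-7.2],[0,0,-12],0]]}}

```text
clock: 4.4
position: [0.5912, -0.189, 0.0296]
ee_rot: [-3.136, 0.153, 0.013]
force: [-0.1, 0.0, -0.2]
width: 0.359
gripper_force: 15.0
```

>>> {"name": "jog_arm", "arguments": {"rows": [[[0,0,0],[0,0,0],0.5],[[0,0,0],[0,0,0],0.5],[[0,0,0],[0,0,0],0.5],[[0,0,4],[0,0,0],0.5],[[0,0,9],[0,0,0],0.7],[[0,0,13],[0,0,0],1]]}}

```text
clock: 5.15
position: [0.5952, -0.1898, 0.1666]
ee_rot: [3.137, -0.154, 0.004]
force: [0.2, -0.3, -0.2]
width: 0.668
gripper_force: 0.0
```

Run:
```python
from h import *
d=grab('wrist','w2.png'); print(d['s']['position'])
```

```text
[ 0.59519471 -0.18984715  0.16663614]
```

View pics/w2.png

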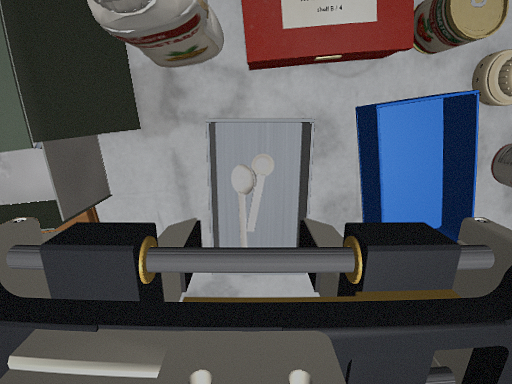

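The wrist view shows both spoons lying in the steel bin, with bowls at (243,180) and (262,164). Next is the marker.

>>> {"name": "jog_arm", "arguments": {"rows": [[[-6,2,1],[0,0,-4],1],[[-11,6,1],[0,0,-8.8],1],[[-15,11,1],[0,0,-8.8],1],[[-17.8,16.5,0],[0,0,-8.8],1],[[-17.8,22.5,-2],[0,0,-8.8],1],[[-17.8,28.3,-4],[0,0,-8.8],1],[[-17.8,28.3,-4],[0,0,-8.8],1],[[-17.8,28.3,-4],[0,0,-8.8],1]]}}

```text
clock: 6.2
position: [0.4167, 0.0932, 0.124]
ee_rot: [3.117, -0.392, 0.0]
force: [0.2, -0.4, -0.8]
width: 0.997
gripper_force: 0.0
```

Run:
```python
from h import *
d=grab('wrist'); W=cloud(d); s=d['s']; print(s['position'].round(4),s['ee_rot'].round(3))
p=W[(W[...,2]>.007)&(W[...,2]<.03)&(W[...,0]>.3)&(W[...,0]<.5)&(abs(W[...,1]-.09)<.04)]
print(len(p),cv2.fitLine(p[:,:2].astype(np.float32),cv2.DIST_HUBER,0,.001,.001).ravel().round(3),p.min(0).round(3),p.max(0).round(3))
d=arm.get_image('top');print
```

```text
[0.4167 0.0932 0.124 ] [ 3.117 -0.392  0.   ]
1794 [ 0.966 -0.259  0.423  0.093] [0.354 0.07  0.007] [0.484 0.116 0.017]
```

>>> {"name": "jog_arm", "arguments": {"rows": [[[0.2,0.1,-5],[0,0,-0.6],1],[[0.2,0.1,-10],[0,0,-0.6],0.6],[[0.2,0.1,-12],[0,0,-0.6],0.4],[[0.2,0.1,-12],[0,0,-0.6],0],[[0.2,0.1,-12],[0,0,-0.6],0],[[0.2,0.1,-12],[0,0,-0.6],0],[[0.2,0.1,-12],[0,0,-0.6],0],[[0.2,0.1,-12],[0,0,-0.6],0]], "newtons": 20}}

```text
clock: 7.3
position: [0.419, 0.0943, 0.0041]
ee_rot: [-3.114, 0.41, -0.001]
force: [0.7, -1.0, -0.4]
width: 0.283
gripper_force: 0.0
```

>>> {"name": "jog_arm", "arguments": {"rows": [[[0,0,0],[0,0,0],0],[[0,0,0],[0,0,0],0],[[0,0,4],[0,0,0],0],[[0,0,8],[0,0,0],0],[[0,0,13],[0,0,0],0],[[0,0,15],[0,0,0],0],[[0,0,15],[0,0,0],0]]}}

```text
clock: 8.18
position: [0.4197, 0.0945, 0.155]
ee_rot: [-3.114, 0.41, -0.005]
force: [-0.2, 0.1, -0.7]
width: 0.159
gripper_force: 20.0
```

>>> {"name": "jog_arm", "arguments": {"rows": [[[2,-6,1],[0,0,4],0],[[4,-12,1],[0,0,8],0],[[6,-18,1],[0,0,12],0],[[9,-23,1],[0,0,16],0],[[12,-28,1],[0,0,18.6],0],[[15,-33,1],[0,0,18.6],0],[[17.3,-38,1],[0,0,18.6],0],[[17.3,-44,1],[0,0,18.6],0]]}}

```text
clock: 9.18
position: [0.5931, -0.3454, 0.1612]
ee_rot: [-3.138, -0.103, 0.002]
force: [1.1, -0.3, 1.0]
width: 0.164
gripper_force: 20.0
```

>>> {"name": "jog_arm", "arguments": {"rows": [[[0,-3.5,0],[0,0,0],0],[[0,-3.5,-3],[0,0,0],0],[[0,-3.5,-8],[0,0,0],0],[[0,-3.5,-13.5],[0,0,0],0],[[0,-3.5,-13.8],[0,0,0],0],[[0,-3.5,-13.8],[0,0,0],0]]}}

```text
clock: 9.93
position: [0.5921, -0.3808, 0.0262]
ee_rot: [-3.14, -0.099, -0.0]
force: [0.7, -1.1, -0.5]
width: 0.16
gripper_force: 20.0
```

>>> {"name": "jog_arm", "arguments": {"rows": [[[0,0,-0.4],[0,0,0],0.35],[[0,0,-0.4],[0,0,0],0.35],[[0,0,0],[0,0,0],0.35],[[0,0,5],[0,0,0],0.35],[[0,0,10],[0,0,0],0.6],[[0,0,16],[0,0,0],1],[[0,0,20],[0,0,0],1],[[-3,0,20],[0,0,10],1]]}}

```text
clock: 10.92
position: [0.5651, -0.3806, 0.2308]
ee_rot: [3.114, 0.379, 0.012]
force: [0.2, 0.3, -1.8]
width: 0.734
gripper_force: 0.0
```

>>> {"name": "jog_arm", "arguments": {"rows": [[[-4,0,0],[0,0,10.5],1],[[-6.5,0,0],[0,0,21],1],[[-6.5,0,0],[0,0,31.5],1],[[-6.5,0,0],[0,0,42],1],[[-6.5,0,0],[0,0,52.5],1],[[-6.5,0,0],[0,0,63],1],[[-6.5,0,0],[0,0,73.5],1],[[-6.5,0,0],[0,0,80],1]]}}

```text
clock: 11.92
position: [0.4966, -0.381, 0.2266]
ee_rot: [2.145, 2.294, -0.0]
force: [-0.2, -0.8, 0.6]
width: 0.999
gripper_force: 0.0
```

Run:
```python
from h import *
d=grab('wrist','w3.png'); W=cloud(d); s=d['s']; print(s['position'].round(4),s['ee_rot'].round(3),s['width'])
c=d['img'].astype(int)
m=(c[...,0]>c[...,2]+70)&(c[...,0]>120)&(W[...,2]>.06)&(W[...,2]<.13)&(abs(W[...,1]+.375)<.06)
p=W[m]; print(len(p),cv2.minAreaRect((p[:,:2]*1000).astype(np.float32)),p.min(0).round(3),p.max(0).round(3))
t=p[p[:,2]>.1];print(len(t),cv2.minAreaRect((t[:,:2]*1000).astype(np.float32)))
t=grab('top','top2.png'); W=cloud(t); c=t['img'].astype(int)
m=(c[...,0]>c[...,2]+70)&(W[...,2]>.06)&(W[...,2]<.13)&(abs(W[...,1]+.375)<.06)&(abs(W[...,0]-.5)<.05)
p=W[m]; print(len(p),p.mean(0) if len(p) else'')
i=cv2.imread('pics/top2.png')
cv2.imwrite('pics/top2c.png',cv2.resize(i[140:280,95:355],None,fx=3,fy=3,interpolation=cv2.INTER_CUBIC))
```

```text
[ 0.4966 -0.381   0.2266] [ 2.145  2.294 -0.   ] 0.9987181496985407
1021 ((622.9102783203125, -364.3189697265625), (291.4270935058594, 35.422115325927734), 4.5803070068359375) [ 0.477 -0.393  0.06 ] [ 0.767 -0.335  0.114]
439 ((500.0924987792969, -374.1769104003906), (44.67097091674805, 35.03486633300781), 3.9585134983062744)
99 [ 0.50076802 -0.36577586  0.09416369]
```

View pics/w3.png

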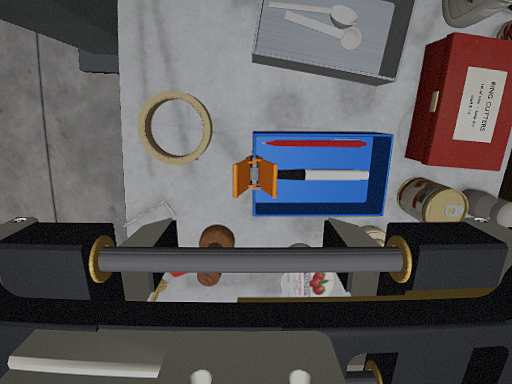

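The wrist view shows the marker lying in the blue bin at (320,175) and the clip at (255,177). Clip centre is (0.500, -0.374) and the yaw already matches, so I'll descend on it.

>>> {"name": "jog_arm", "arguments": {"rows": [[[0.3,0.7,-4],[0,0,0.2],1],[[0.3,0.7,-9],[0,0,0.2],1],[[0.3,0.7,-13],[0,0,0.2],1],[[0.3,0.7,-14.7],[0,0,0.2],0.6],[[0.3,0.7,-14.7],[0,0,0.2],0.5],[[0.3,0.7,-14.7],[0,0,0.2],0.5],[[0.3,0.7,-14.7],[0,0,0.2],0.5]], "newtons": 25}}

```text
clock: 12.9
position: [0.5006, -0.3743, 0.0804]
ee_rot: [2.145, 2.291, 0.001]
force: [0.4, 0.2, 0.2]
width: 0.617
gripper_force: 0.0
```

>>> {"name": "jog_arm", "arguments": {"rows": [[[0,0,0],[0,0,0],0],[[0,0,0],[0,0,0],0],[[0,0,0],[0,0,0],0],[[0,0,0],[0,0,0],0],[[0,0,0],[0,0,0],0],[[0,0,0],[0,0,0],0]]}}

```text
clock: 13.65
position: [0.4997, -0.3738, 0.0787]
ee_rot: [-2.147, -2.294, -0.0]
force: [0.4, -0.5, -0.6]
width: 0.183
gripper_force: 24.9
```

>>> {"name": "jog_arm", "arguments": {"rows": [[[0,0,1],[0,0,0],0],[[0,0,2],[0,0,0],0],[[0,0,4],[0,0,0],0],[[0,0,7],[0,0,0],0],[[0,0,11],[0,0,0],0],[[0,0,15],[0,0,0],0],[[0,0,18],[0,0,0],0],[[0,0,18],[0,0,0],0]]}}

```text
clock: 14.65
position: [0.5012, -0.3741, 0.2629]
ee_rot: [2.142, 2.29, 0.002]
force: [-0.3, 0.1, -1.0]
width: 0.184
gripper_force: 24.9
```

>>> {"name": "jog_arm", "arguments": {"rows": [[[0.5,6,0],[0,0,0],0],[[1,12,0],[0,0,0],0],[[2,18,0],[0,0,0],0],[[3,24,0],[0,0,0],0],[[4,30,0],[0,0,0],0],[[5,36,0],[0,0,-0.5],0],[[5.4,41,0],[0,0,-1],0],[[5.4,44.7,0],[0,0,-1],0]]}}

```text
clock: 15.65
position: [0.5531, 0.0759, 0.2587]
ee_rot: [-2.164, -2.277, -0.0]
force: [-0.3, 0.1, -0.2]
width: 0.185
gripper_force: 25.0
```

>>> {"name": "jog_arm", "arguments": {"rows": [[[0,0,0],[0,0,0],0],[[0,0,0],[0,0,0],0]]}}

```text
clock: 15.9
position: [0.5535, 0.0724, 0.2584]
ee_rot: [2.167, 2.275, -0.002]
force: [0.2, 0.1, -0.7]
width: 0.184
gripper_force: 25.0
```

Run:
```python
from h import *
s=arm.observe();print(s['position'].round(4),s['ee_rot'].round(3),s['width'],s['gripper_force'])
d=grab('side','s2.png'); W=cloud(d); np.save('s2.npy',W); c=d['img'].astype(int)
m=(c[...,0]>c[...,2]+80)&(c[...,0]>110)&(W[...,2]>.17)&(W[...,2]<.36)&(abs(W[...,1]-.07)<.08)&(abs(W[...,0]-.555)<.08)
p=W[m]; print(len(p),p.min(0).round(3),p.max(0).round(3),p.mean(0).round(3))
w=grab('wrist','w4.png'); V=cloud(w); np.save('w4.npy',V)
q=V[(V[...,2]>.155)&(V[...,2]<.172)&(V[...,0]>.53)&(V[...,0]<.58)&(V[...,1]>-.02)&(V[...,1]<.2)]
if len(q)>5: print('card',len(q),cv2.minAreaRect((q[:,:2]*1000).astype(np.float32)),q.mean(0))
i=cv2.imread('pics/s2.png')[50:200,200:360]; j=cv2.imread('pics/w4.png')
cv2.imwrite('pics/c4.png',np.hstack([cv2.resize(i,(400,375),interpolation=cv2.INTER_CUBIC),cv2.resize(j,(400,300))[:,:].copy() if 0 else cv2.copyMakeBorder(cv2.resize(j,(400,300)),0,75,0,0,cv2.BORDER_CONSTANT)]))
```

```text
[0.5535 0.0724 0.2584] [ 2.167e+00  2.275e+00 -2.000e-03] 0.1843684413465491 24.95369866490364
123 [0.518 0.042 0.227] [0.593 0.095 0.357] [0.553 0.062 0.289]
card 278 ((551.1177368164062, 99.33767700195312), (2.8977415561676025, 65.43367767333984), 2.6050028800964355) [0.5510424  0.1001233  0.16432456]
```

View pics/c4.png

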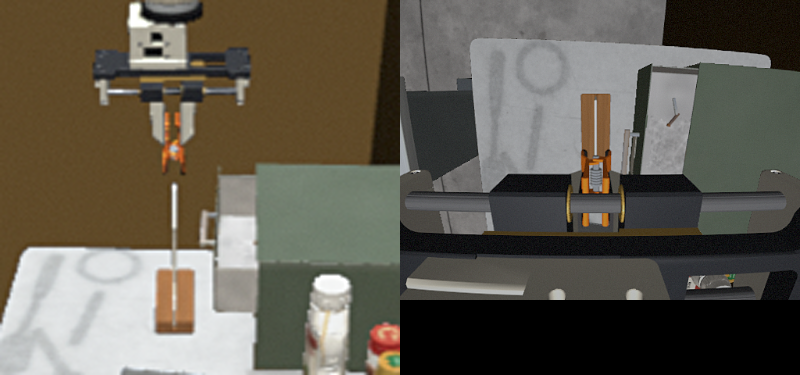

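The left half shows the clip held upright and gaping, with its jaws at about (175,168) over the card edge at (175,185). The right half shows the jaws straddling the card line. Now the relative x offset.

Run:
```python
from h import *
for n,f,y in(('side','s2',None),('wrist','w4',None)):
    W=np.load(f+'.npy'); c=cv2.imread('pics/'+f+'.png').astype(int)[...,::-1]
    o=(c[...,0]>c[...,2]+60)&(c[...,0]>c[...,1]*1.3)&(abs(W[...,0]-.555)<.03)&(abs(W[...,1]-.074)<.03)
    for z0,z1 in((.215,.235),(.235,.255),(.255,.27),(.27,.3)):
        p=W[o&(W[...,2]>z0)&(W[...,2]<z1)]
        if len(p): print(n,z0,len(p),'x',p[:,0].min().round(4),p[:,0].max().round(4),'y',p[:,1].min().round(3),p[:,1].max().round(3))
    q=W[(W[...,2]>.14)&(W[...,2]<.172)&(abs(W[...,0]-.553)<.012)&(abs(W[...,1]-.074)<.08)]
    if len(q): 
        a=np.polyfit(q[:,1]-.074,q[:,0],1); print(n,'card x@.074',a[1].round(4),'slope',a[0].round(3),q.min(0).round(4),q.max(0).round(4))
```

```text
side 0.215 12 x 0.5424 0.5685 y 0.049 0.085
side 0.235 41 x 0.5405 0.5652 y 0.048 0.091
side 0.255 10 x 0.546 0.5621 y 0.052 0.06
side 0.27 27 x 0.5446 0.5624 y 0.047 0.087
side card x@.074 0.5535 slope -0.057 [0.5502 0.0076 0.1436] [0.5572 0.1313 0.1691]
wrist 0.215 25 x 0.5393 0.5658 y 0.087 0.09
wrist 0.235 422 x 0.5397 0.5658 y 0.056 0.09
wrist 0.255 131 x 0.5427 0.5641 y 0.065 0.09
wrist 0.27 765 x 0.543 0.5625 y 0.053 0.09
wrist card x@.074 0.5523 slope -0.047 [0.5481 0.0666 0.1454] [0.554  0.1322 0.1664]
```

>>> {"name": "jog_arm", "arguments": {"rows": [[[0,0.1,-2],[0,0,0],0],[[0,0.1,-4],[0,0,0],0],[[0,0.1,-5],[0,0,0],0],[[0,0.1,-6],[0,0,0],0],[[0,0.1,-6.7],[0,0,0],0],[[0,0.1,-7.2],[0,0,0],0],[[0,0.1,-7.2],[0,0,0],0],[[0,0.1,-7.2],[0,0,0],0]]}}

```text
clock: 17.0
position: [0.5539, 0.0743, 0.1871]
ee_rot: [2.166, 2.275, 0.001]
force: [0.5, 0.5, -0.4]
width: 0.187
gripper_force: 25.0
```

Run:
```python
from h import *
s=arm.observe();print(s['position'].round(4),s['force'].round(2),s['width'])
d=grab('side','s3.png');w=grab('wrist','w5.png')
i=cv2.imread('pics/s3.png')[70:160,230:326]; j=cv2.imread('pics/w5.png')[80:300,150:370]
cv2.imwrite('pics/c5.png',np.hstack([cv2.resize(i,(400,375),interpolation=cv2.INTER_CUBIC),cv2.resize(j,(375,375),interpolation=cv2.INTER_CUBIC)]))
```

```text
[0.5539 0.0743 0.1871] [ 0.45  0.49 -0.38] 0.18671052673976926
```

View pics/c5.png

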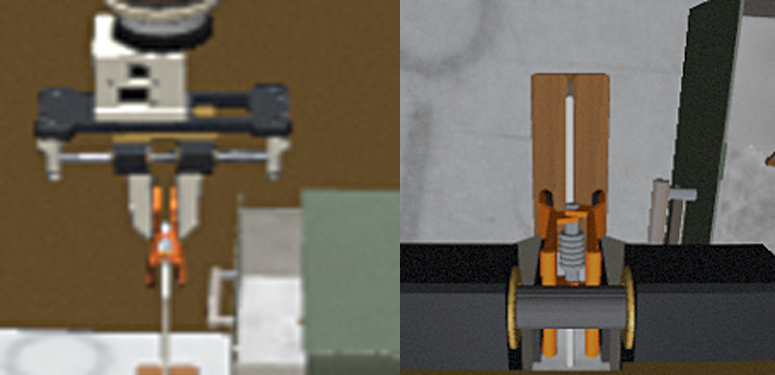

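The left half shows the card edge standing between the jaws at about (165,275). The right half shows the card line at x≈570, midway between the jaws (540 and 605). The wrist force reads near zero, so I'm handing in.

```bash
python3 -c "
from cell import arm
print(arm.sign_off())"
```

```text
the job is handed in; nothing more can be done
None
```

The job is handed in at about 17 s: the spoon is in the steel bin, the marker is in the blue bin, and the clip is held wide open over the middle of the card's top edge, about 13 mm deep, with no contact visible; the sign-off returned no verdict.

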